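# Gauge the hub bores and slide each hub to its panel

### The arm

A 6-joint arm with a two-finger parallel gripper is mounted at the origin on a cart in front of the work surface, level with it; the furniture and walls round the work are solid. World frame = base frame: x ahead of the robot, y to its left, z up, the work surface at z = 0. Lengths are in m, angles in degrees, forces in N, time in s.
With the tool pointing down it reaches from about 0.375 to 0.925 m from the base axis. Payload 5.7 kg.
Tool frame: the origin (TCP) lies at the very end of the fingers, on their centre line; the grasp point (between the pads) lies 19 mm behind it; z points along the fingers, y is the line along which they close (so a half turn about z gives the same grasp; the last joint's range is limited). The gripper opens to 88 mm and grips with 3 to 60 N. Pads are 20 mm wide; open, the fingers measure 115 mm over their backs; the gripper's body (75 mm by 178 mm) begins 61 mm behind the grasp point.
Start: joints at [-78.272, 20.558, 86.54, -0, 72.909, -6.595], TCP at [0.189, -0.57, 0.186] pointing down, gripper open.
Joint ranges: [-170.27, 170.27], [-57.76, 135], [12.27, 136.19], [-55.21, 235.2], [11.17, 155.16], [-170.74, 170.74]. Speed limits (degrees/s): [136.94, 136.94, 180, 180, 180, 180].

### API

Orientations are given as [roll, pitch, yaw] about the fixed x, y, z axes, in that order (R = Rz(yaw) Ry(pitch) Rx(roll)).
In Python, from rig import bot, cams, order gives the robot as it stands. The module is installed in compiled form; this text tells all that it offers.
- The arm moves only by the tool send_rows, never from a script. Its argument "plan" is a list that holds one entry, the list of rows, each a list of 5 numbers: the opening, from -1 (shut) to 1 (fully open), so that 0 is half open, then the shift along the world's x, y, z in m, then the turn about the world's z in rad. In form: [[[jaw, tx, ty, tz, turn], ...]]. A call has 1 to 12 rows; each row is the pose to reach, as a shift and turn from the pose commanded when the call began; what a row does not reach only later rows make up. A row lasts 1/10 s, in which the tool goes at most 50 mm and 8.59 degrees, less where a joint would pass 70% of its speed; a pose out of reach is approached as far as the arm can. A call with a gripper value outside its range is refused whole. The fingers move at their own pace and stop on an object; "newtons" is the grip in N (left out, the last holds). Time passes only in rows, so rows that repeat a pose let the fingers close. It gives the time, the measured TCP pose, the force, the opening and the grip force at its end, in the units of the state.
- bot.state(): the state, without advancing time (a new reading comes with each control period).
- cams.read_camera(name): name is "side" or "top" or "wrist"; returns the picture (384x512x3 uint8, red, green, blue); there is no depth.
- cams.camera_info(name): a dict with "fx", "fy", "cx", "cy" (pixels), "eye" and "attitude" of the camera in the world. Camera axes: x right, y down, z forward; pixel columns grow to the right and rows downward; lengths in m; the calibration is good to about 2 mm. The wrist camera is an equidistant fisheye: a pixel r from the principal point sees the ray r / f radians off the axis. A picture is of the moment at which its call begins: read the wrist's pose just before it. camera_info takes no time and is no camera call; for the wrist camera it gives the pose at the moment of the call.
- order.close_job(): hands the job in; it is judged then, once.
The state is a dict: "time": time; "q": joint angles; "qd": joint speeds; "tau": joint torques, N m; "tool_pos": TCP position; "tcp_rot": TCP orientation; "force": force on the tool from outside, world axes, zero at the start; "ft_torque": the same for the moment, N m; "gripper_width": finger opening in m; "grasp_force": force on a finger pad.
Only numpy, scipy, OpenCV 4.12 (cv2) and the standard library are available. Lean on these libraries where they do the work, as an engineer would, in place of code of your own. Each camera call takes 0.05 s, during which the arm holds its last target. There are 200 camera calls.

### The job

The three hub blanks on the raised deck look alike, but not every bore is finished right through: take the plug gauge and, one hub at a time, push its pin into the bore as far as it will go, then use the held gauge to slide that hub along the deck, without lifting it, onto the green panel if the collar came right down on the hub or onto the red panel if the pin stopped short, before you gauge the next. Do not touch the hubs with the fingers and leave the domed cap, the star knob and the blue tape where they are; at the end stand the gauge back in its holder.

Things in the scene. Friction and masses are not known exactly. Their poses are not given: they have to be found in the camera images.
- deck: fixed raised deck standing across the two tables: white top 270 mm along x by 290 mm along y, its surface 80 mm above the tables; at its far edge an aluminium fence 18 mm high, its near face 125 mm beyond the deck centre in x; other edges open; 4 mm left of it two boxes 190 mm high. Origin under the deck centre at table height, x away from the robot
- panel_green: green rectangular panel set flush in the deck's far edge, 70 mm along x by 136 mm along y, room for two hubs side by side along y; it may be on the left or the right half. Origin at its centre, on the deck surface; it is no obstacle
- panel_red: red rectangular panel set flush in the deck's far edge, 70 mm along x by 136 mm along y, room for two hubs side by side along y; it may be on the left or the right half. Origin at its centre, on the deck surface; it is no obstacle
- hub_a: one of three aluminium hub blanks that look alike, good or bad: round, 60 mm diameter, 36 mm high, 0.22 to 0.4 kg, friction about 0.6, bore upright. Bore 20.5 mm wide with a countersink 27 mm wide and 4 mm deep; a good bore goes right through, a bad one narrows to 11 mm at 20 mm below the top face. Origin: centre of the underside, z up along the bore (top face at 36 mm)
- hub_b: one of three aluminium hub blanks that look alike, good or bad: round, 60 mm diameter, 36 mm high, 0.22 to 0.4 kg, friction about 0.6, bore upright. Bore 20.5 mm wide with a countersink 27 mm wide and 4 mm deep; a good bore goes right through, a bad one narrows to 11 mm at 20 mm below the top face. Origin: centre of the underside, z up along the bore (top face at 36 mm)
- hub_c: one of three aluminium hub blanks that look alike, good or bad: round, 60 mm diameter, 36 mm high, 0.22 to 0.4 kg, friction about 0.6, bore upright. Bore 20.5 mm wide with a countersink 27 mm wide and 4 mm deep; a good bore goes right through, a bad one narrows to 11 mm at 20 mm below the top face. Origin: centre of the underside, z up along the bore (top face at 36 mm)
- gauge: plug gauge 132 mm long, 0.2 kg, pin down in its holder: steel pin 18 mm wide, 30 mm long, its last 3.5 mm tapered to 12 mm; dark collar 38 mm wide, 6 mm thick; blue handle 22 mm wide, 96 mm long, grip it in its upper half. In a good hub it goes in 30 mm (collar on the hub), in a bad one only 20 mm. Origin: end of the pin, z up the handle (collar from 30, handle from 36 to 132 mm)
- holder: fixed round wooden holder for the gauge on the right-hand table, 72 mm diameter, 46 mm high, with an upright hole of 30 mm diameter right through; the gauge's collar rests on its top, the pin's end then being 16 mm above the table. Origin: centre of its underside. Close to the deck's right edge stands a cup 100 mm high with a straw up to 175 mm (x 0.52 to 0.60 m, y -0.17 to -0.09 m), beyond it bottles up to 260 mm
- domed_cap: bystander on the deck: white domed moulding, 62 mm diameter, 28 mm high, 30 g; origin at the centre of its underside
- blue_tape: bystander on the deck: roll of blue tape lying flat, 60 mm diameter, 19 mm high, 50 g; origin at the centre of its underside
- star_knob: bystander on the deck: black star knob lying flat, 40 mm diameter, 21 mm high, 50 g; origin at the centre of its underside

How it is judged:
By the outcome, as a careful person would: the job done as asked, in the order asked, and still so for the second after the job is handed in, with the robot touching nothing.
It also fails if it takes over 72 s, if anything falls off the work surface, if the arm or the gripper's body presses on something with over 40 N, if the wrist force passes 120 N, or if a joint passes its speed limit or range.

## Working session

There is one attempt and no reset: what is moved stays moved. The work goes in short steps, Python scripts to look and compute and a tool call to move; the robot and the scene stay as the last step left them, time stands still between calls to the robot, and variables do not carry over. Pictures are saved under pics/ and viewed, at most 10 in all, crops included, and the job is handed in when it is done.

Besides the shell and the picture viewer there is one more tool, called after "Emit:" as name(argument=value, ...), one argument or row to a line, values as JSON. send_rows: Moves the arm, as the interface text tells. Its arguments: {"type":"object","properties":{"plan":{"type":"array","items":{"type":"array","items":{"type":"array","items":{"type":"number"}}}},"newtons":{"type":"number"}},"required":["plan"]}

```bash
mkdir -p pics; python3 - <<'E'
from rig import bot,cams
import cv2
for n in("top","side"):
    cv2.imwrite(f"pics/{n}0.png",cams.read_camera(n)[:,:,::-1]); print(cams.camera_info(n))
print(cams.camera_info("wrist"));print(bot.state())
E
```

```text
{'fx': 427.81992821876736, 'fy': 427.81992821876736, 'cx': 251.36366181587417, 'cy': 190.66180283515806, 'eye': array([ 0.35305522, -0.05161615,  0.99176051]), 'attitude': array([-170.06929362,   -0.91644434,  -89.35655496])}
{'fx': 396.15232725124076, 'fy': 396.15232725124076, 'cx': 258.54738379712404, 'cy': 191.62052988173443, 'eye': array([0.32447331, 0.67063183, 0.47960683]), 'attitude': array([-117.74930985,    1.2651098 , -164.78909406])}
{'fx': 297.3186396354542, 'fy': 297.3186396354542, 'cx': 255.3982184865951, 'cy': 190.41124599438297, 'eye': array([ 0.25915452, -0.54587036,  0.38443046]), 'attitude': array([ 1.64355391e+02,  1.23299742e-01, -7.17284609e+01])}
{'time': 0.1, 'q': array([-7.82706523e+01,  2.05964304e+01,  8.65917237e+01, -8.84667004e-05,
        7.29094523e+01, -6.59303500e+00]), 'qd': array([-0.00833016, -0.07891773, -0.14980777, -0.04788617,  0.02458767,
       -0.06524357]), 'tau': array([ 7.94285188e-04, -5.16354740e+01, -2.71405238e+01,  6.79216487e-02,
        2.76751968e-02, -3.06216475e-05]), 'tool_pos': array([ 0.18848715, -0.56890447,  0.18567352]), 'tcp_rot': array([-1.79903029e+02, -1.11228550e-02,  1.83223993e+01]), 'force': array([-0.14035654,  0.38865389, -0.17427841]), 'ft_torque': array([-0.00952072, -0.01796011,  0.00018859]), 'grasp_force': 0.0, 'gripper_width': 0.087835723063856}
```

View pics/top0.png

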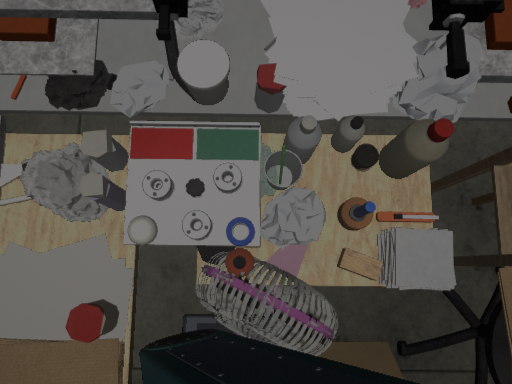

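View pics/side0.png

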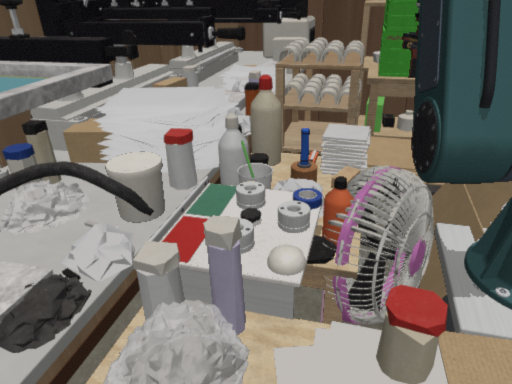

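The top view shows red panel on the left (130-193,127-159) and green on the right (197-258,127-159). Hubs are at about (157,184), (228,177) and (197,224), the knob at (195,187), cap at (143,229), tape at (240,231), and the gauge in its holder at about (357,212). The side view agrees with this.

```bash
cat > h.py <<'E'
import numpy as np, cv2
from scipy.spatial.transform import Rotation as R
from rig import bot,cams
def ray(info,u,v,fish=False):
    x=np.array([(u-info['cx'])/info['fx'],(v-info['cy'])/info['fy']])
    if fish:
        t=np.linalg.norm(x); d=np.r_[x/max(t,1e-9)*np.sin(t),np.cos(t)]
    else: d=np.r_[x,1]
    return R.from_euler('xyz',info['attitude'],degrees=True).apply(d)
def back(info,u,v,z,fish=False):
    d=ray(info,u,v,fish); e=info['eye']; return (e+d*(z-e[2])/d[2])[:2]
def proj(info,p,fish=False):
    d=R.from_euler('xyz',info['attitude'],degrees=True).inv().apply(np.asarray(p)-info['eye'])
    if fish:
        r=np.hypot(d[0],d[1]); t=np.arctan2(r,d[2]); x=d[:2]/max(r,1e-9)*t
    else: x=d[:2]/d[2]
    return np.array([x[0]*info['fx']+info['cx'],x[1]*info['fy']+info['cy']])
E
python3 - <<'E'
from h import *
i=cams.camera_info("top")
for n,u,v,z in [("hubL",157,184,.116),("hubR",228,177,.116),("hubN",197,224,.116),("knob",195,187,.1),("cap",143,229,.1),("tape",240,231,.099),("redTL",130,127,.08),("redBR",193,159,.08),("grTL",197,127,.08),("grBR",258,159,.08),("deckBL",125,246,.08),("deckBR",261,246,.08),("holder",357,213,.046),("gtop",369,208,.148)]:
    print(n,back(i,u,v,z).round(4))
im=cv2.imread("pics/top0.png")
a=cv2.resize(im[110:260,115:275],None,fx=4,fy=4,interpolation=cv2.INTER_CUBIC)[:, :]
cv2.imwrite("pics/top0c.png",a)
E
```

```text
hubL [0.5178 0.1322]
hubR [ 0.5348 -0.0148]
hubN [0.4357 0.0466]
knob [0.5155 0.0552]
cap [0.4254 0.1599]
tape [ 0.4239 -0.0414]
redTL [0.652  0.2056]
redBR [0.5814 0.064 ]
grTL [0.6544 0.0577]
grBR [ 0.5835 -0.0782]
deckBL [0.3908 0.2004]
deckBR [ 0.3942 -0.0861]
holder [ 0.4715 -0.3014]
gtop [ 0.4691 -0.2988]
```

View pics/top0c.png

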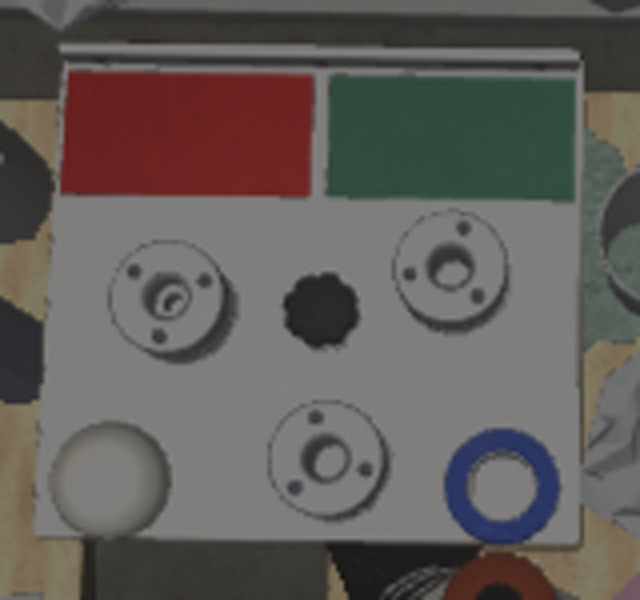

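The crop puts the hub tops at about (167,298), (450,268) and (327,460) in crop pixels, with the knob between the two far hubs. Next: above the gauge.

Emit:
send_rows(
  plan=[
    [[1, 0, 0, 0.07, 0], [1, 0, 0, 0.07, 0], [1, 0.28, 0.27, 0.07, -0.32], [1, 0.28, 0.27, 0.07, -0.32], [1, 0.28, 0.27, 0.07, -0.32], [1, 0.28, 0.27, 0.07, -0.32], [1, 0.28, 0.27, 0.07, -0.32], [1, 0.28, 0.27, 0.07, -0.32], [1, 0.28, 0.27, 0.07, -0.32], [1, 0.28, 0.27, 0.07, -0.32], [1, 0.28, 0.27, 0.07, -0.32], [1, 0.28, 0.27, 0.07, -0.32]],
  ],
)

```text
time: 1.3
tool_pos: [0.4687, -0.2988, 0.256]
tcp_rot: [-180.0, 0.1, 0.1]
force: [-1.0, -0.4, 0.8]
gripper_width: 0.0875
grasp_force: 0.0
```

```bash
python3 - <<'E'
from h import *
w=cams.camera_info("wrist"); s=bot.state(); im=cams.read_camera("wrist")
print(s['time'],s['tool_pos'],s['tcp_rot'],w['eye'],w['attitude'])
cv2.imwrite("pics/w1.png",im[:,:,::-1])
i=cams.camera_info("top")
c=lambda u,v,z:back(i,115+(u+.5)/4-.5,110+(v+.5)/4-.5,z).round(4)
for n,u,v,z in [("L",167,298,.116),("R",450,268,.116),("N",327,460,.116),("rTL",70,70,.08),("rTR",314,72,.08),("rBL",60,194,.08),("rBR",311,197,.08),("gTL",328,74,.08),("gTR",577,78,.08),("gBL",325,198,.08),("gBR",575,202,.08),("fence base",320,70,.08),("knob",321,311,.1),("tape",502,487,.099),("cap",110,480,.1)]: print(n,c(u,v,z))
for z in(.148,.062,.046): print(z,proj(w,(.4705,-.30,z),True))
E
```

```text
1.3 [ 0.46868735 -0.29880341  0.25599642] [-1.79986433e+02  6.28361161e-02  1.31860868e-01] [ 0.54326082 -0.29854124  0.45462445] [ 1.64272197e+02  4.62308821e-02 -8.99199538e+01]
L [0.5176 0.1335]
R [ 0.5356 -0.0129]
N [0.4344 0.0478]
rTL [0.6518 0.2009]
rTR [0.6529 0.0663]
rBL [0.5812 0.2021]
rBR [0.5816 0.0654]
gTL [0.6518 0.0585]
gTR [ 0.6518 -0.0795]
gBL [0.5812 0.0578]
gBR [ 0.581 -0.079]
fence base [0.6541 0.063 ]
knob [0.5147 0.0554]
tape [ 0.4231 -0.0417]
cap [0.4241 0.1616]
0.148 [256.91242478 178.07021678]
0.062 [256.64630484 163.27922702]
0.046 [256.60849649 161.1906802 ]
```

View pics/w1.png

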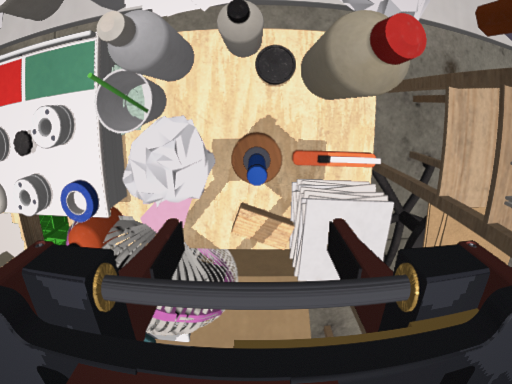

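The wrist view shows the blue handle top at about (258,176) and the holder at (256,159), which matches the prediction within 2 px. Going down to grip.

Emit:
send_rows(
  plan=[
    [[1, 0.003, -0.001, -0.04, 0], [1, 0.003, -0.001, -0.08, 0], [1, 0.003, -0.001, -0.12, 0], [1, 0.003, -0.001, -0.144, 0], [1, 0.003, -0.001, -0.144, 0], [-1, 0.003, -0.001, -0.144, 0], [-1, 0.003, -0.001, -0.144, 0], [-1, 0.003, -0.001, -0.144, 0], [-1, 0.003, -0.001, -0.144, 0], [-1, 0.003, -0.001, -0.144, 0], [-1, 0.003, -0.001, -0.144, 0], [-1, 0.003, -0.001, -0.144, 0]],
  ],
  newtons=55,
)

```text
time: 2.55
tool_pos: [0.4717, -0.3005, 0.1126]
tcp_rot: [180.0, -0.0, -0.0]
force: [0.1, 0.8, 1.1]
gripper_width: 0.0352
grasp_force: 0.0
```

Emit:
send_rows(
  plan=[
    [[-1, 0, 0, 0, 0], [-1, 0, 0, 0, 0], [-1, 0, 0, 0.03, 0], [-1, 0, 0, 0.06, 0], [-1, 0, 0, 0.1, 0], [-1, 0, 0, 0.13, 0], [-1, 0, 0, 0.15, 0], [-1, 0, 0, 0.15, 0]],
  ],
)

```text
time: 3.35
tool_pos: [0.4733, -0.3019, 0.2656]
tcp_rot: [179.8, -0.3, -0.0]
force: [0.7, -0.3, -0.4]
gripper_width: 0.0006
grasp_force: 0.0
```

```bash
python3 - <<'E'
from h import *
s=bot.state(); print(s['time'],s['tool_pos'],s['tcp_rot'],s['gripper_width'],s['grasp_force'],s['force'])
w=cams.camera_info("wrist"); im=cams.read_camera("wrist")
cv2.imwrite("pics/w2.png",cv2.resize(im[130:384,150:362,::-1],None,fx=3,fy=3)[:600])
for l in(0,30,36): 
  for dx in(0,.003): print(l,dx,(proj(w,s['tool_pos']+[dx,0,l/1000-.096],True)-[150,130])*3)
E
```

```text
3.35 [ 0.47333693 -0.30192809  0.26561159] [ 1.79774520e+02 -2.79444654e-01 -6.63764653e-03] 0.0006134417352374194 0.0 [ 0.70105484 -0.33400785 -0.39033962]
0 0 [316.28299296 159.11227803]
0 0.003 [316.27405787 150.55124098]
30 0 [316.614406   182.59715553]
30 0.003 [316.60549425 173.19315579]
36 0 [316.68922076 187.90055912]
36 0.003 [316.68035734 178.30954017]
```

View pics/w2.png

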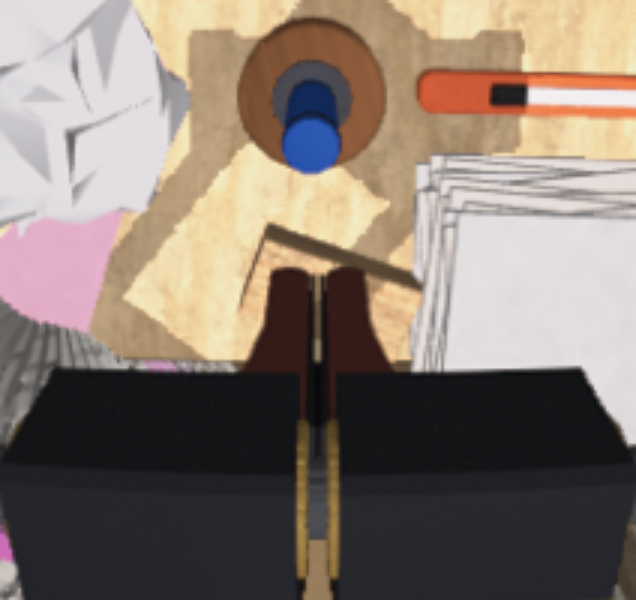

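The grip came too late and the gauge stayed in the holder: its top is at crop (311,145), the holder top at (311,93). Localise it again and retry.

```bash
python3 - <<'E'
from h import *
w=cams.camera_info("wrist");f=lambda u,v,z:back(w,150+u/3,130+v/3,z,True)
print(f(311,145,.148),f(312,93,.046),f(312,94,.062),bot.state()['tool_pos'])
E
```

```text
[ 0.47244826 -0.29902779] [ 0.47379329 -0.29904246] [ 0.47611472 -0.2991023 ] [ 0.47231235 -0.30109657  0.26342393]
```

Emit:
send_rows(
  plan=[
    [[0, 0, 0, 0, 0], [0, 0, 0, 0, 0], [0, 0, 0, 0, 0], [0, 0, 0, 0, 0], [0, 0, 0, 0, 0], [0, 0, 0, 0, 0], [0, 0, 0, 0, 0]],
  ],
)

```text
time: 4.1
tool_pos: [0.4716, -0.3005, 0.2624]
tcp_rot: [-180.0, 0.0, -0.0]
force: [-1.0, 0.3, 0.1]
gripper_width: 0.0438
grasp_force: 0.0
```

Emit:
send_rows(
  plan=[
    [[0, 0.001, 0.0015, -0.04, 0], [0, 0.001, 0.0015, -0.08, 0], [0, 0.001, 0.0015, -0.12, 0], [0, 0.001, 0.0015, -0.15, 0], [0, 0.001, 0.0015, -0.15, 0], [-1, 0.001, 0.0015, -0.15, 0], [-1, 0.001, 0.0015, -0.15, 0], [-1, 0.001, 0.0015, -0.15, 0], [-1, 0.001, 0.0015, -0.15, 0], [-1, 0.001, 0.0015, -0.15, 0], [-1, 0.001, 0.0015, -0.15, 0], [-1, 0.001, 0.0015, -0.15, 0]],
  ],
  newtons=55,
)

```text
time: 5.3
tool_pos: [0.4726, -0.2991, 0.1126]
tcp_rot: [180.0, -0.0, -0.0]
force: [-0.7, 0.2, -0.6]
gripper_width: 0.0008
grasp_force: 0.0
```

```bash
python3 - <<'E'
from h import *
s=bot.state(); w=cams.camera_info("wrist"); im=cams.read_camera("wrist")
cv2.imwrite("pics/w3.png",cv2.resize(im[130:330,150:362,::-1],None,fx=3,fy=3))
t=cams.read_camera("top"); cv2.imwrite("pics/t3.png",t[:,:,::-1])
print((proj(w,s['tool_pos'],True)-[150,130])*3)
E
```

```text
[317.490404   256.80181859]
```

View pics/w3.png

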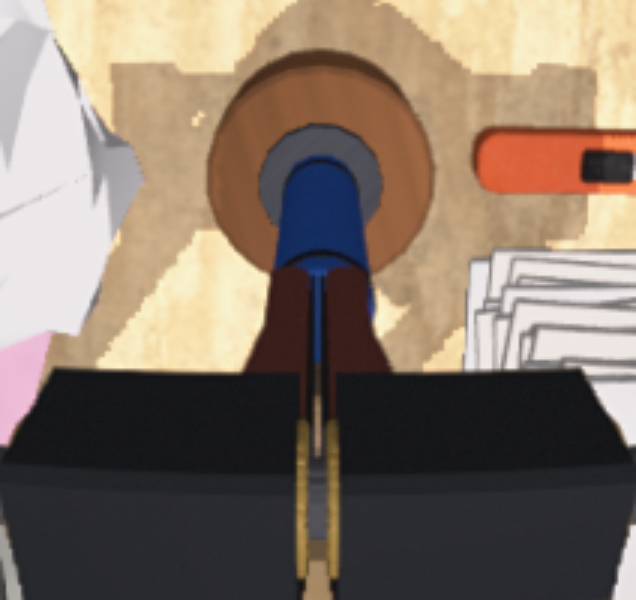

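```bash
python3 - <<'E'
from h import *
w=cams.camera_info("wrist");f=lambda u,v,z:back(w,150+u/3,130+v/3,z,True).round(4)
print("collar",f(320,182,.052),f(258,182,.052),f(383,182,.052),f(320,123,.052),"holder",f(320,160,.046),f(207,165,.046),f(434,165,.046),f(320,50,.046))
for p in[(.473,-.299,.052),(.473,-.299,.148),(.462,-.299,.148),(.484,-.299,.148),(.473,-.299,.1126)]: print(p,((proj(w,p,True)-[150,130])*3).round())
s=bot.state();print(s['tool_pos'],s['gripper_width'],s['grasp_force'],s['force'],w['eye'])
E
```

```text
collar [ 0.474  -0.2998] [ 0.474  -0.2811] [ 0.474  -0.3189] [ 0.4922 -0.2998] holder [ 0.4793 -0.2998] [ 0.4778 -0.2649] [ 0.4778 -0.3351] [ 0.5133 -0.2998]
(0.473, -0.299, 0.052) [317. 185.]
(0.473, -0.299, 0.148) [318. 317.]
(0.462, -0.299, 0.148) [318. 366.]
(0.484, -0.299, 0.148) [318. 266.]
(0.473, -0.299, 0.1126) [317. 255.]
[ 0.47256155 -0.29901408  0.11243845] 0.00045911531185903313 0.0 [0.37219595 0.11131704 0.24347822] [ 0.54694078 -0.29892306  0.3111425 ]
```

View pics/t3.png

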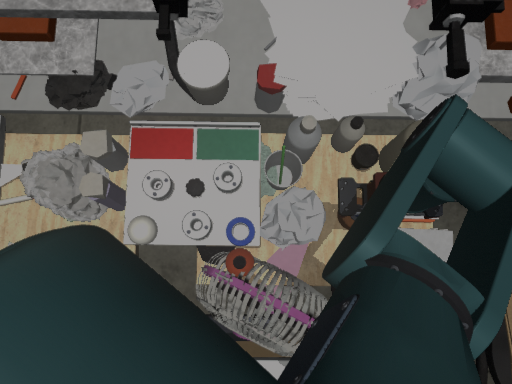

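The top view shows the arm over the holder with the deck undisturbed. The wrist view shows the handle behind the shut fingers. I check this from the side.

```bash
python3 - <<'E'
from h import *
i=cams.camera_info("side"); im=cams.read_camera("side")
p=proj(i,(.473,-.299,.11)); print(p)
u,v=p.round().astype(int)
for q in[(.473,-.299,.052),(.473,-.299,.148),(.4726,-.299,.1126)]: print(((proj(i,q)-[u-50,v-45])*6).round())
cv2.imwrite("pics/s4.png",cv2.resize(im[v-45:v+45,u-50:u+50,::-1],None,fx=6,fy=6,interpolation=cv2.INTER_CUBIC))
E
```

```text
[304.24614016 142.19279633]
[297. 394.]
[304. 187.]
[303. 266.]
```

View pics/s4.png

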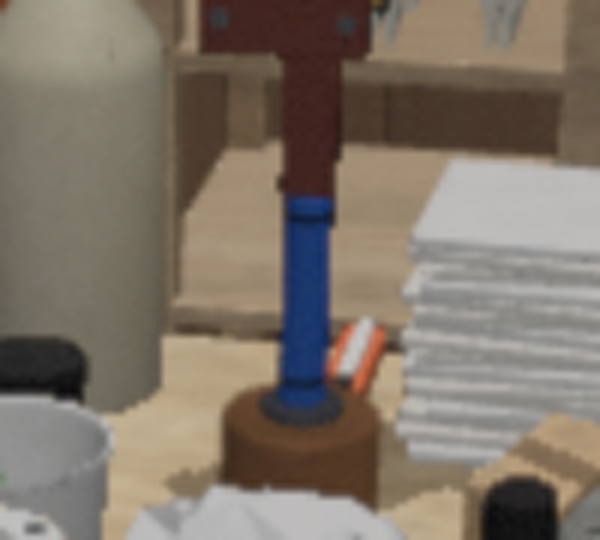

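The side view shows the upright gauge in the holder, with the shut fingers ending at its top (row ~195-225). The fingertips therefore sit about 30 mm above the reported TCP. Gripping 30 mm lower is safe either way, so I do that.

Emit:
send_rows(
  plan=[
    [[0, 0, 0, 0, 0], [0, 0, 0, 0, 0], [0, 0, 0, 0, 0], [0, 0, 0, 0, 0], [0, 0, 0, 0, 0], [0, 0, 0, 0, 0], [0, 0, 0, 0, 0], [0, 0, 0, -0.01, 0], [0, 0, 0, -0.02, 0], [0, 0, 0, -0.03, 0], [0, 0, 0, -0.03, 0]],
  ],
)

```text
time: 6.55
tool_pos: [0.4712, -0.2979, 0.0803]
tcp_rot: [-179.9, 0.2, -0.0]
force: [0.3, -0.5, -0.6]
gripper_width: 0.0439
grasp_force: 0.0
```

Emit:
send_rows(
  plan=[
    [[-1, 0, 0, 0, 0], [-1, 0, 0, 0, 0], [-1, 0, 0, 0, 0], [-1, 0, 0, 0, 0], [-1, 0, 0, 0, 0], [-1, 0, 0, 0, 0], [-1, 0, 0, 0, 0]],
  ],
  newtons=55,
)

```text
time: 7.25
tool_pos: [0.4729, -0.2993, 0.0828]
tcp_rot: [180.0, -0.0, -0.0]
force: [0.4, -0.3, 1.8]
gripper_width: 0.0214
grasp_force: 55.0
```

Gripped (width 21 mm, 55 N). I lift the gauge and move over the deck for one close look.

Emit:
send_rows(
  plan=[
    [[-1, 0, 0, 0.02, 0], [-1, 0, 0, 0.06, 0], [-1, 0, 0, 0.1, 0], [-1, 0, 0, 0.15, 0], [-1, -0.01, 0.04, 0.15, 0], [-1, -0.02, 0.09, 0.15, 0], [-1, -0.023, 0.13, 0.15, 0], [-1, -0.023, 0.18, 0.15, 0], [-1, -0.023, 0.23, 0.15, 0], [-1, -0.023, 0.28, 0.15, 0], [-1, -0.023, 0.3, 0.15, 0], [-1, -0.023, 0.3, 0.15, 0]],
  ],
)

```text
time: 8.45
tool_pos: [0.4485, 0.0037, 0.2321]
tcp_rot: [-179.9, 0.1, 0.2]
force: [0.4, -0.5, -2.0]
gripper_width: 0.0214
grasp_force: 55.0
```

Emit:
send_rows(
  plan=[
    [[-1, 0, 0, 0, 0], [-1, 0, 0, 0, 0]],
  ],
)

```text
time: 8.65
tool_pos: [0.4496, -0.0001, 0.2323]
tcp_rot: [180.0, 0.0, -0.1]
force: [-0.4, -0.5, -0.7]
gripper_width: 0.0215
grasp_force: 55.0
```

```bash
python3 - <<'E'
from h import *
s=bot.state(); w=cams.camera_info("wrist"); im=cams.read_camera("wrist")
print(s['time'],s['tool_pos'],s['tcp_rot'],s['gripper_width'],s['grasp_force'],s['force'],w['eye'])
cv2.imwrite("pics/w5.png",cv2.resize(im[20:320,56:456,::-1],None,fx=2,fy=2,interpolation=cv2.INTER_CUBIC))
for n,p in dict(L=(.5176,.1335,.116),R=(.5356,-.0129,.116),N=(.4344,.0478,.116),pin=s['tool_pos']-[0,0,.067],collar=s['tool_pos']-[0,0,.037],pgr=(.6165,-.0105,.08),knob=(.5147,.0554,.1)).items(): print(n,((proj(w,p,True)-[56,20])*2).round(1))
t=cams.camera_info("top");sd=cams.camera_info("side")
A=[];b=[]
for c,u,v in((t,309,123),(sd,232,113)):
    d=ray(c,u,v);d/=np.linalg.norm(d);P=np.eye(3)-np.outer(d,d);A.append(P);b.append(P@c['eye'])
print("bottle top",np.linalg.lstsq(np.vstack(A),np.hstack(b),rcond=None)[0])
E
```

```text
8.65 [ 4.49587676e-01 -8.65289610e-05  2.32263309e-01] [ 1.79976633e+02  2.07548605e-02 -6.06107898e-02] 0.021463899837330127 54.98794734477997 [-0.4329334  -0.50225927 -0.67848912] [5.24018527e-01 5.81752262e-05 4.30956386e-01]
L [158.2 198.8]
R [423.7 156.2]
N [313.1 343. ]
pin [399.5 340.5]
collar [399.6 359.9]
pgr [416.7  24.9]
knob [299.4 196.3]
bottle top [ 0.62143655 -0.17010734  0.21697428]
```

View pics/w5.png

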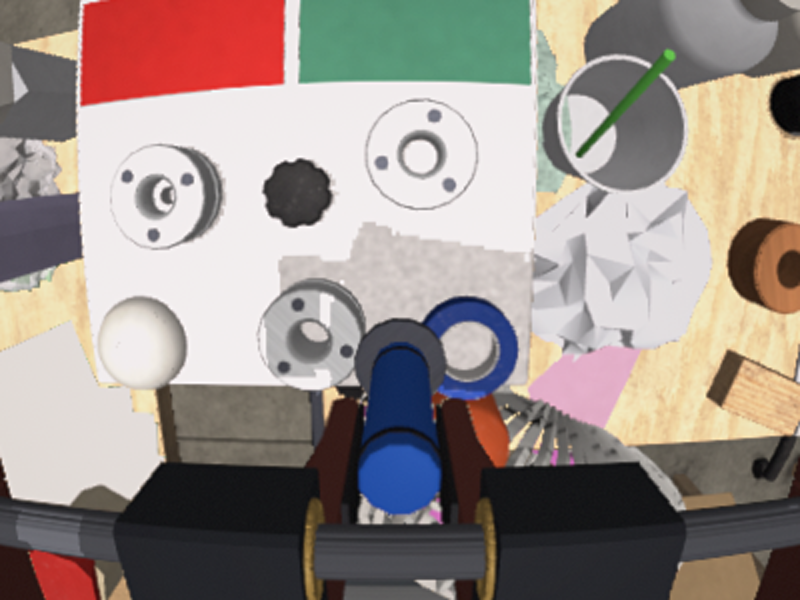

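The close view shows hub outlines centred at about L (157,197), R (421.5,154) and N (312,336), and the collar at (401,360). This agrees with the projections except N, which is some mm farther out.

```bash
python3 - <<'E'
from h import *
w=cams.camera_info("wrist")
im=cv2.imread("pics/w5.png");f=lambda u,v,z:back(w,56+u/2,20+v/2,z,True).round(4)
for n,u,v in(("L",157,197),("R",421.5,154),("N",312,336)): print(n,f(u,v,.116))
for n,u,v in(("gBL",299,81),("gBR",531,83),("rBR",284,84),("rBL",82,105)): print(n,f(u,v,.08))
# outline of N hub by projection of a circle, compare
a=np.linspace(0,2*np.pi,200)
for c in((.4344,.0478),(.438,.048)):
    P=np.array([(proj(w,(c[0]+.03*np.cos(t),c[1]+.03*np.sin(t),.116),True)-[56,20])*2 for t in a]); print(c,P.min(0).round(),P.max(0).round())
E
```

```text
L [0.5188 0.134 ]
R [ 0.5368 -0.012 ]
N [0.4385 0.0481]
gBL [0.5835 0.0581]
gBR [ 0.583  -0.0781]
rBR [0.5821 0.0671]
rBL [0.5825 0.2022]
(0.4344, 0.0478) [260. 290.] [367. 394.]
(0.438, 0.048) [260. 283.] [366. 388.]
```

Hub R first: over the bore, then slowly down to just past the depth of a bad stop.

Emit:
send_rows(
  plan=[
    [[-1, 0.045, -0.006, 0, 0], [-1, 0.087, -0.0115, 0, 0], [-1, 0.087, -0.0115, 0, 0], [-1, 0.087, -0.0115, -0.02, 0], [-1, 0.087, -0.0115, -0.04, 0], [-1, 0.087, -0.0115, -0.046, 0], [-1, 0.087, -0.0115, -0.051, 0], [-1, 0.087, -0.0115, -0.056, 0], [-1, 0.087, -0.0115, -0.061, 0], [-1, 0.087, -0.0115, -0.066, 0], [-1, 0.087, -0.0115, -0.07, 0], [-1, 0.087, -0.0115, -0.07, 0]],
  ],
)

```text
time: 9.9
tool_pos: [0.5362, -0.0105, 0.1619]
tcp_rot: [-180.0, 0.0, -0.0]
force: [-0.5, 0.1, -1.2]
gripper_width: 0.0212
grasp_force: 55.0
```

Emit:
send_rows(
  plan=[
    [[-1, 0, 0, -0.001, 0], [-1, 0, 0, -0.002, 0], [-1, 0, 0, -0.002, 0]],
  ],
)

```text
time: 10.2
tool_pos: [0.5366, -0.0105, 0.1605]
tcp_rot: [-180.0, -0.0, -0.0]
force: [0.0, 0.8, -2.1]
gripper_width: 0.0212
grasp_force: 55.0
```

Emit:
send_rows(
  plan=[
    [[-1, 0, 0, -0.002, 0], [-1, 0, 0, -0.004, 0], [-1, 0, 0, -0.005, 0], [-1, 0, 0, -0.006, 0], [-1, 0, 0, -0.007, 0], [-1, 0, 0, -0.008, 0], [-1, 0, 0, -0.008, 0], [-1, 0, 0, -0.008, 0]],
  ],
)

```text
time: 11.0
tool_pos: [0.5368, -0.0106, 0.1527]
tcp_rot: [180.0, -0.0, -0.0]
force: [-0.6, -0.1, 1.6]
gripper_width: 0.0216
grasp_force: 55.0
```

Emit:
send_rows(
  plan=[
    [[-1, 0, 0, -0.001, 0], [-1, 0, 0, -0.002, 0], [-1, 0, 0, -0.002, 0]],
  ],
)

```text
time: 11.3
tool_pos: [0.5373, -0.0107, 0.1526]
tcp_rot: [180.0, -0.1, -0.0]
force: [-4.6, 0.4, 16.0]
gripper_width: 0.0212
grasp_force: 55.0
```

The collar seated at 30 mm with 16 N, so this hub is good and goes to green. I ease off 4 mm and slide it to the right-hand green slot.

Emit:
send_rows(
  plan=[
    [[-1, 0, 0, 0.002, 0], [-1, 0, 0, 0.004, 0], [-1, 0.004, -0.003, 0.004, 0], [-1, 0.009, -0.007, 0.004, 0], [-1, 0.014, -0.011, 0.004, 0], [-1, 0.019, -0.015, 0.004, 0], [-1, 0.024, -0.019, 0.004, 0], [-1, 0.029, -0.023, 0.004, 0], [-1, 0.034, -0.027, 0.004, 0], [-1, 0.039, -0.03, 0.004, 0], [-1, 0.044, -0.033, 0.004, 0], [-1, 0.049, -0.033, 0.004, 0]],
  ],
)

```text
time: 12.5
tool_pos: [0.586, -0.0442, 0.1544]
tcp_rot: [180.0, 0.0, -0.0]
force: [-0.9, -0.2, -2.3]
gripper_width: 0.0211
grasp_force: 55.0
```

Emit:
send_rows(
  plan=[
    [[-1, 0.005, 0, 0, 0], [-1, 0.01, 0, 0, 0], [-1, 0.015, 0, 0, 0], [-1, 0.02, 0, 0, 0], [-1, 0.025, 0, 0, 0], [-1, 0.029, 0, 0, 0], [-1, 0.032, 0, 0, 0], [-1, 0.0325, 0, 0, 0], [-1, 0.0325, 0, 0, 0]],
  ],
)

```text
time: 13.4
tool_pos: [0.6184, -0.0436, 0.1545]
tcp_rot: [-180.0, -0.0, -0.0]
force: [-0.2, 0.0, -1.6]
gripper_width: 0.0213
grasp_force: 55.0
```

```bash
cat > look.py <<'E'
import sys
from h import *
s=bot.state(); i=cams.camera_info("top"); im=cams.read_camera("top")
print(s['time'],s['tool_pos'].round(4),s['tcp_rot'].round(1),s['force'].round(1),s['gripper_width'].round(4))
cv2.imwrite(f"pics/{sys.argv[1]}.png",cv2.resize(im[110:260,115:275,::-1],None,fx=4,fy=4,interpolation=cv2.INTER_CUBIC))
E
python3 look.py t6; python3 - <<'E'
from h import *
s=bot.state();w=cams.camera_info("wrist");im=cams.read_camera("wrist");cv2.imwrite("pics/w6.png",im[:,:,::-1])
E
```

```text
Traceback (most recent call last):
  File "look.py", line 4, in <module>
    print(s['time'],s['tool_pos'].round(4),s['tcp_rot'].round(1),s['force'].round(1),s['gripper_width'].round(4))
                                                                                     ^^^^^^^^^^^^^^^^^^^^^^^^
AttributeError: 'float' object has no attribute 'round'
```

Emit:
send_rows(
  plan=[
    [[-1, 0, 0, 0.02, 0], [-1, 0, 0, 0.05, 0], [-1, 0, 0, 0.08, 0], [-1, -0.025, 0.042, 0.08, 0], [-1, -0.05, 0.085, 0.08, 0], [-1, -0.075, 0.13, 0.08, 0], [-1, -0.099, 0.178, 0.08, 0], [-1, -0.099, 0.178, 0.08, 0], [-1, -0.099, 0.178, 0.08, 0], [-1, -0.099, 0.178, 0.08, 0]],
  ],
)

```text
time: 14.5
tool_pos: [0.5201, 0.1337, 0.2348]
tcp_rot: [180.0, -0.1, -0.0]
force: [0.1, 0.2, -2.2]
gripper_width: 0.0211
grasp_force: 55.0
```

```bash
cat > chk.py <<'E'
# fit hub centres: best match of a grey disc (top face, z=.116) near guesses, in the wrist picture rectified onto plane z=.116
import sys
from h import *
def rect(z=.116,x0=.38,x1=.67,y0=-.1,y1=.22,st=.0005):
    w=cams.camera_info("wrist"); im=cams.read_camera("wrist")
    X,Y=np.meshgrid(np.arange(x1,x0,-st),np.arange(y1,y0,-st),indexing='ij')
    d=R.from_euler('xyz',w['attitude'],degrees=True).inv().apply(np.c_[X.ravel(),Y.ravel(),np.full(X.size,z)]-w['eye'])
    r=np.hypot(d[:,0],d[:,1]);t=np.arctan2(r,d[:,2]);m=(d[:,:2]/r[:,None]*t[:,None]*w['fx']+[w['cx'],w['cy']]).astype(np.float32).reshape(*X.shape,2)
    return cv2.remap(im,m[...,0],m[...,1],cv2.INTER_LINEAR),(x1,y1,st)
if __name__=="__main__":
    s=bot.state(); print(s['time'],s['tool_pos'].round(4),s['force'].round(1),s['gripper_width'])
    im,(x1,y1,st)=rect(); cv2.imwrite(f"pics/{sys.argv[1]}.png",im[:,:,::-1])
    g=cv2.GaussianBlur(cv2.cvtColor(im,cv2.COLOR_RGB2GRAY),(5,5),1)
    c=cv2.HoughCircles(g,cv2.HOUGH_GRADIENT,1,60,param1=80,param2=22,minRadius=57,maxRadius=63)
    for u,v,r in (c[0] if c is not None else []): print("circle x %.4f y %.4f r %.4f"%(x1-v*st,y1-u*st,r*st))
E
python3 chk.py r7
```

```text
14.5 [0.5201 0.1337 0.2348] [ 0.1  0.2 -2.2] 0.021141514178314277
circle x 0.6168 y -0.0443 r 0.0295
circle x 0.5182 y 0.1353 r 0.0296
circle x 0.4342 y 0.0487 r 0.0312
```

Hub R sits on green at (0.617,-0.044). Next, gauge hub L at about (0.5185,0.1345).

Emit:
send_rows(
  plan=[
    [[-1, -0.001, 0.0005, -0.02, 0], [-1, -0.001, 0.0005, -0.04, 0], [-1, -0.001, 0.0005, -0.048, 0], [-1, -0.001, 0.0005, -0.053, 0], [-1, -0.001, 0.0005, -0.058, 0], [-1, -0.001, 0.0005, -0.063, 0], [-1, -0.001, 0.0005, -0.067, 0], [-1, -0.001, 0.0005, -0.069, 0], [-1, -0.001, 0.0005, -0.071, 0], [-1, -0.001, 0.0005, -0.073, 0], [-1, -0.001, 0.0005, -0.073, 0]],
  ],
)

```text
time: 15.65
tool_pos: [0.5189, 0.1351, 0.1624]
tcp_rot: [-180.0, -0.1, -0.0]
force: [-1.7, 0.2, 3.9]
gripper_width: 0.0211
grasp_force: 55.0
```

Emit:
send_rows(
  plan=[
    [[-1, 0, 0, -0.001, 0], [-1, 0, 0, -0.002, 0], [-1, 0, 0, -0.002, 0]],
  ],
)

```text
time: 15.95
tool_pos: [0.5198, 0.1352, 0.1621]
tcp_rot: [-180.0, -0.2, 0.0]
force: [-2.7, -1.4, 15.1]
gripper_width: 0.0214
grasp_force: 55.0
```

The pin stopped at 20 mm with 15 N, so this hub is bad and goes to the outer red slot.

Emit:
send_rows(
  plan=[
    [[-1, 0, 0, 0.0025, 0], [-1, 0, 0, 0.005, 0], [-1, 0.003, 0.002, 0.005, 0], [-1, 0.008, 0.006, 0.005, 0], [-1, 0.013, 0.01, 0.005, 0], [-1, 0.018, 0.014, 0.005, 0], [-1, 0.023, 0.018, 0.005, 0], [-1, 0.028, 0.022, 0.005, 0], [-1, 0.033, 0.026, 0.005, 0], [-1, 0.038, 0.03, 0.005, 0], [-1, 0.043, 0.034, 0.005, 0], [-1, 0.048, 0.034, 0.005, 0]],
  ],
)

```text
time: 17.15
tool_pos: [0.5664, 0.1697, 0.1644]
tcp_rot: [-180.0, 0.0, 0.0]
force: [-1.5, 0.6, -2.2]
gripper_width: 0.0212
grasp_force: 55.0
```

Emit:
send_rows(
  plan=[
    [[-1, 0.005, 0, 0, 0], [-1, 0.01, 0, 0, 0], [-1, 0.015, 0, 0, 0], [-1, 0.02, 0, 0, 0], [-1, 0.025, 0, 0, 0], [-1, 0.03, 0, 0, 0], [-1, 0.035, 0, 0, 0], [-1, 0.04, 0, 0, 0], [-1, 0.045, 0, 0, 0], [-1, 0.05, 0, 0, 0], [-1, 0.0515, 0, 0, 0], [-1, 0.0515, 0, 0, 0]],
  ],
)

```text
time: 18.35
tool_pos: [0.6181, 0.1689, 0.1644]
tcp_rot: [-180.0, -0.0, -0.0]
force: [-1.0, 0.2, -2.1]
gripper_width: 0.0217
grasp_force: 55.0
```

Emit:
send_rows(
  plan=[
    [[-1, 0, 0, 0.02, 0], [-1, 0, 0, 0.045, 0], [-1, 0, 0, 0.07, 0], [-1, -0.045, -0.015, 0.07, 0], [-1, -0.09, -0.03, 0.07, 0], [-1, -0.135, -0.045, 0.07, 0], [-1, -0.18, -0.055, 0.07, 0], [-1, -0.18, -0.055, 0.07, 0], [-1, -0.18, -0.055, 0.07, 0], [-1, -0.18, -0.055, 0.07, 0]],
  ],
)

```text
time: 19.35
tool_pos: [0.4395, 0.1142, 0.2352]
tcp_rot: [-180.0, -0.2, -0.0]
force: [1.2, -0.0, -1.8]
gripper_width: 0.0211
grasp_force: 55.0
```

```bash
python3 chk.py r8
```

```text
19.35 [0.4395 0.1142 0.2352] [ 1.2 -0.  -1.8] 0.021122150807824595
circle x 0.4358 y 0.0492 r 0.0296
circle x 0.4333 y 0.1617 r 0.0289
circle x 0.6173 y -0.0433 r 0.0290
circle x 0.4308 y -0.0288 r 0.0312
```

N is at (0.436,0.049). I go over it and gauge.

Emit:
send_rows(
  plan=[
    [[-1, -0.002, -0.035, 0, 0], [-1, -0.002, -0.065, 0, 0], [-1, -0.002, -0.065, 0, 0], [-1, -0.002, -0.065, -0.02, 0], [-1, -0.002, -0.065, -0.04, 0], [-1, -0.002, -0.065, -0.048, 0], [-1, -0.002, -0.065, -0.053, 0], [-1, -0.002, -0.065, -0.058, 0], [-1, -0.002, -0.065, -0.063, 0], [-1, -0.002, -0.065, -0.068, 0], [-1, -0.002, -0.065, -0.071, 0], [-1, -0.002, -0.065, -0.071, 0]],
  ],
)

```text
time: 20.6
tool_pos: [0.4354, 0.049, 0.1632]
tcp_rot: [-180.0, 0.0, -0.0]
force: [-0.2, -0.5, -1.8]
gripper_width: 0.0211
grasp_force: 55.0
```

Emit:
send_rows(
  plan=[
    [[-1, 0, 0, -0.002, 0], [-1, 0, 0, -0.003, 0], [-1, 0, 0, -0.003, 0]],
  ],
)

```text
time: 20.9
tool_pos: [0.4356, 0.0489, 0.1604]
tcp_rot: [-180.0, -0.0, -0.0]
force: [0.2, -0.6, -2.4]
gripper_width: 0.0212
grasp_force: 55.0
```

Past the bad stop with no force, so I continue down.

Emit:
send_rows(
  plan=[
    [[-1, 0, 0, -0.002, 0], [-1, 0, 0, -0.004, 0], [-1, 0, 0, -0.006, 0], [-1, 0, 0, -0.007, 0], [-1, 0, 0, -0.008, 0], [-1, 0, 0, -0.009, 0], [-1, 0, 0, -0.0095, 0], [-1, 0, 0, -0.0095, 0]],
  ],
)

```text
time: 21.7
tool_pos: [0.4362, 0.0489, 0.1526]
tcp_rot: [180.0, -0.1, -0.0]
force: [-4.2, -0.3, 16.2]
gripper_width: 0.021
grasp_force: 55.0
```

Collar seated, so N is good and goes to the left green slot, passing right of the knob.

Emit:
send_rows(
  plan=[
    [[-1, 0, 0, 0.002, 0], [-1, 0, 0, 0.004, 0], [-1, 0.005, -0.005, 0.004, 0], [-1, 0.01, -0.01, 0.004, 0], [-1, 0.015, -0.015, 0.004, 0], [-1, 0.02, -0.02, 0.004, 0], [-1, 0.025, -0.025, 0.004, 0], [-1, 0.03, -0.03, 0.004, 0], [-1, 0.035, -0.035, 0.004, 0], [-1, 0.04, -0.04, 0.004, 0], [-1, 0.045, -0.046, 0.004, 0], [-1, 0.049, -0.051, 0.004, 0]],
  ],
)

```text
time: 22.9
tool_pos: [0.4852, -0.0026, 0.1549]
tcp_rot: [-180.0, -0.0, -0.0]
force: [1.0, 0.5, -2.4]
gripper_width: 0.0212
grasp_force: 55.0
```

Emit:
send_rows(
  plan=[
    [[-1, 0.006, -0.001, 0, 0], [-1, 0.012, -0.001, 0, 0], [-1, 0.018, -0.001, 0, 0], [-1, 0.024, -0.001, 0, 0], [-1, 0.03, -0.001, 0, 0], [-1, 0.036, -0.001, 0, 0], [-1, 0.042, -0.001, 0, 0], [-1, 0.048, -0.001, 0, 0], [-1, 0.054, -0.001, 0, 0], [-1, 0.06, -0.001, 0, 0], [-1, 0.066, -0.001, 0, 0], [-1, 0.07, -0.001, 0, 0]],
  ],
)

```text
time: 24.1
tool_pos: [0.5554, -0.0031, 0.1549]
tcp_rot: [-180.0, -0.0, -0.0]
force: [-1.1, -0.5, -1.8]
gripper_width: 0.0213
grasp_force: 55.0
```

Emit:
send_rows(
  plan=[
    [[-1, 0.005, 0.005, 0, 0], [-1, 0.01, 0.01, 0, 0], [-1, 0.015, 0.015, 0, 0], [-1, 0.02, 0.02, 0, 0], [-1, 0.024, 0.025, 0, 0], [-1, 0.03, 0.028, 0, 0], [-1, 0.036, 0.028, 0, 0], [-1, 0.042, 0.028, 0, 0], [-1, 0.048, 0.028, 0, 0], [-1, 0.054, 0.028, 0, 0], [-1, 0.06, 0.028, 0, 0], [-1, 0.063, 0.028, 0, 0]],
  ],
)

```text
time: 25.3
tool_pos: [0.6185, 0.0248, 0.1549]
tcp_rot: [-180.0, -0.0, -0.0]
force: [-2.6, -0.8, -1.2]
gripper_width: 0.0213
grasp_force: 55.0
```

Emit:
send_rows(
  plan=[
    [[-1, 0, 0, 0, 0], [-1, 0, 0, 0.02, 0], [-1, 0, 0, 0.05, 0], [-1, 0, 0, 0.08, 0], [-1, -0.04, 0.0, 0.08, 0], [-1, -0.08, 0.0, 0.08, 0], [-1, -0.12, 0, 0.08, 0], [-1, -0.16, 0, 0.08, 0], [-1, -0.165, 0, 0.08, 0], [-1, -0.165, 0, 0.08, 0], [-1, -0.165, 0, 0.08, 0]],
  ],
)

```text
time: 26.4
tool_pos: [0.4544, 0.0248, 0.2356]
tcp_rot: [180.0, -0.2, -0.0]
force: [0.0, 0.5, -1.9]
gripper_width: 0.0211
grasp_force: 55.0
```

```bash
python3 chk.py r9; python3 -c "
import cv2;a=cv2.imread('pics/r9.png');print(a.shape)"
```

```text
26.4 [0.4544 0.0248 0.2356] [ 0.   0.5 -1.9] 0.021091380934810142
circle x 0.6168 y 0.1687 r 0.0290
circle x 0.6177 y 0.0247 r 0.0290
circle x 0.4302 y -0.0338 r 0.0307
(581, 640, 3)
```

View pics/r9.png

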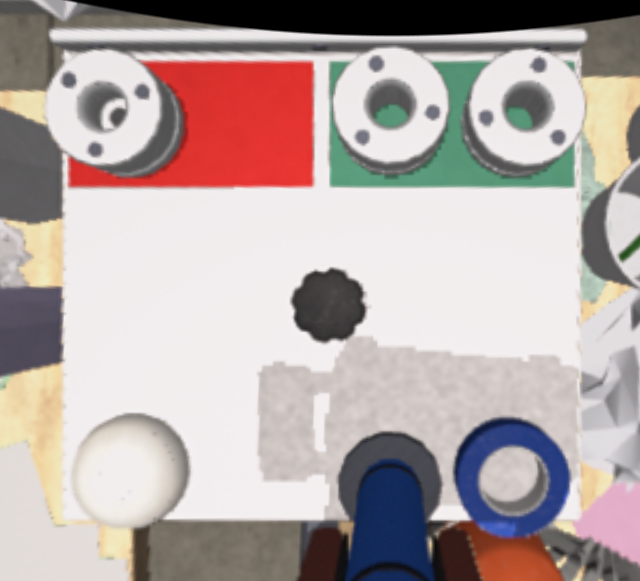

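The rectified view shows the bad hub on red (left, around (105,105)), the two good hubs on green (around (391,110) and (525,105)), and the bystanders unmoved. The gauge goes back to its holder.

Emit:
send_rows(
  plan=[
    [[-1, 0, -0.04, 0, 0], [-1, 0, -0.085, 0, 0], [-1, 0, -0.13, 0, 0], [-1, 0, -0.175, 0, 0], [-1, 0, -0.22, 0, 0], [-1, 0.005, -0.265, 0, 0], [-1, 0.0125, -0.305, 0, 0], [-1, 0.0195, -0.324, 0, 0], [-1, 0.0195, -0.324, 0, 0], [-1, 0.0195, -0.324, 0, 0], [-1, 0.0195, -0.324, 0, 0]],
  ],
)

```text
time: 27.55
tool_pos: [0.4721, -0.2981, 0.2345]
tcp_rot: [-179.9, 0.0, 0.0]
force: [0.1, 0.3, -2.6]
gripper_width: 0.0213
grasp_force: 55.0
```

Emit:
send_rows(
  plan=[
    [[-1, 0, 0, -0.04, 0], [-1, 0, 0, -0.08, 0], [-1, 0, 0, -0.1, 0], [-1, 0, 0, -0.115, 0], [-1, 0, 0, -0.125, 0], [-1, 0, 0, -0.135, 0], [-1, 0, 0, -0.143, 0], [-1, 0, 0, -0.149, 0], [-1, 0, 0, -0.151, 0], [-1, 0, 0, -0.151, 0], [-1, 0, 0, -0.151, 0]],
  ],
)

```text
time: 28.65
tool_pos: [0.4724, -0.2993, 0.0843]
tcp_rot: [180.0, -0.0, -0.0]
force: [0.2, -1.0, -2.0]
gripper_width: 0.0214
grasp_force: 55.0
```

Emit:
send_rows(
  plan=[
    [[-1, 0, 0, -0.001, 0], [-1, 0, 0, -0.002, 0], [-1, 0, 0, -0.002, 0], [0.1, 0, 0, -0.002, 0], [0.1, 0, 0, -0.002, 0], [0.1, 0, 0, -0.002, 0], [0.1, 0, 0, -0.002, 0], [0.1, 0, 0, -0.002, 0], [0.1, 0, 0, -0.002, 0]],
  ],
)

```text
time: 29.55
tool_pos: [0.472, -0.299, 0.0818]
tcp_rot: [-180.0, 0.0, -0.0]
force: [0.0, -0.1, -0.4]
gripper_width: 0.0485
grasp_force: 0.0
```

Emit:
send_rows(
  plan=[
    [[0.1, 0, 0, 0.02, 0], [0.1, 0, 0, 0.05, 0], [0.1, 0, 0, 0.09, 0], [0.1, 0, 0, 0.13, 0], [0.1, 0, 0, 0.17, 0], [0.1, 0, 0, 0.17, 0], [0.1, 0, 0, 0.17, 0]],
  ],
)

```text
time: 30.25
tool_pos: [0.4726, -0.2994, 0.2528]
tcp_rot: [179.9, -0.1, -0.0]
force: [-1.0, 0.3, 0.0]
gripper_width: 0.0481
grasp_force: 0.0
```

```bash
python3 - <<'E'
from h import *
s=bot.state(); w=cams.camera_info("wrist"); im=cams.read_camera("wrist")
hsv=cv2.cvtColor(im,cv2.COLOR_RGB2HSV); m=cv2.inRange(hsv,(100,150,40),(130,255,255))
n,l,st,c=cv2.connectedComponentsWithStats(m)
p=proj(w,(.473,-.299,.148),True); q=proj(w,(.473,-.299,.052),True); print(s['tool_pos'],s['gripper_width'],p,q)
for k in range(1,n):
    if st[k,4]>80: print(st[k],c[k].round())
E
```

```text
[ 0.47257565 -0.29944313  0.25281981] 0.04814159283387533 [255.2352339  180.31624448] [255.21603838 163.77063001]
[246 158  19  31 485] [255. 174.]
[ 60 185  37  41 691] [ 80. 203.]
```

The gauge stands upright in the holder (blob at columns 246-265, rows 158-189, as predicted). Handing in.

```bash
python3 -c "
from rig import order
print(order.close_job())"
```

```text
the job is handed in; nothing more can be done
None
```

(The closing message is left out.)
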